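# Click the batch counter's two thumbwheels home

### The job

Bring the batch counter back to its home setting for the next lot of pins: with a fingertip, flick each of its two lobed thumbwheels forward (top edge away from the robot), click by click, until its one T-shaped lobe stands straight up, resting in its click. Do not run a wheel past that click or wind it round backwards, and touch lightly: do not pinch a wheel, lift or shove the counter, or disturb the small things lying around it.

Things in the scene. Friction and masses are not known exactly. Their poses are not given: they have to be found in the camera images.
- counter: Grey batch counter, 1.4 kg, loose on rubber feet. Origin on the desk under the axle's middle; x to its back (away from the robot at yaw 0), y to its left. Base 170 x 170 x 12 mm, x -72 to +98. Axle along y, 64 mm high, in three 10 mm cheeks at y = -70, 0, +70, 81 mm high. Behind (x 59 to 95) a register housing 51 mm high. Two black thumbwheels on the axle, at y = +34 (left) and -34 (right).
- wheel_left (a joint): Left wheel's angle, rad: 0 = T lobe straight up (home); grows as its top moves to counter +x. Detents hold it at multiples of 1.047 (60 deg), always one lobe upright: a lobe pushed over 30 deg snaps on to the next click once the finger lifts away, one pushed less falls back. About 3 N at a lobe tip. Starts one or two clicks short (-1.05 or -2.09), may take 0.3 s to settle.
- wheel_right (a joint): Right wheel's angle, rad; in all as the left one, with its own start.
- left_top (a point): Fixed point of the counter: tip of the left wheel's upright lobe in any click, 111 mm above the desk, straight above the axle (counter frame 0, +34, 111 mm). A shut fingertip up to 30 mm thick can go down 15 mm behind this lobe, on its robot side (middle at x = -22 mm), and push it some 35 mm to the back: one click.
- right_top (a point): The same for the right wheel (counter frame 0, -34, 111 mm).
- left_tbar (a point): Middle of the outer face of the left wheel's T crossbar, turning with it, 47 mm from the axle. The wheel has a 21 mm radius hub and six lobes 60 deg apart, tips at 47 mm: five plain, 12 mm along the axle and 9 mm thick; the sixth is the T, its crossbar 36 mm along the axle, 9 mm thick, 9 mm tall.
- right_tbar (a point): The same on the right wheel.
- spacer_block: Bystander: aluminium block 25 x 40 x 40 mm standing beside the counter; origin under its middle.
- remote: Bystander: small white remote control lying flat, 80 x 42 x 9 mm; origin under its middle.
- usb_stick: Bystander: black USB stick, 17 x 48 x 8 mm; origin under its middle.
- tape_electrical: Bystander: roll of black tape lying flat, 53 x 51 x 19 mm; origin under its middle.
Things that resemble listed ones, but are neither listed nor needed, are in the scene too. There is more than one size of the counter; the job needs the larger.

How it is judged:
By the outcome, as a careful person would: the job done as asked, in the order asked, and still so for the second after the job is handed in, with the robot touching nothing.
It also fails if it takes over 48 s, if anything falls off the work surface, if the arm or the gripper's body presses on something with over 40 N, if the wrist force passes 120 N, or if a joint passes its speed limit or range.

### The arm

A 7-joint arm with a two-finger parallel gripper is mounted at the origin on a cart in front of the work surface, level with it; the furniture and walls round the work are solid. World frame = base frame: x ahead of the robot, y to its left, z up, the work surface at z = 0. Lengths are in mm, angles in rad, forces in N, time in s.
With the tool pointing down it reaches from about 425 to 1025 mm from the base axis. Payload 9.4 kg.
Tool frame: the origin (TCP) lies midway between the tips of the shut fingers; the grasp point (between the pads) lies manip.grip_depth behind it (manip.grip_depth is the distance from the TCP to the grasp point, in mm); z points along the fingers, y is the line along which they close (so a half turn about z gives the same grasp; the last joint's range is limited). The gripper opens to 93 mm and grips with 3 to 60 N. Pads are 15 mm wide; open, the fingers measure 128 mm over their backs; the gripper's body (75 mm by 188 mm) begins 65 mm behind the grasp point.
Start: joints at [1.268, 0.599, -0.003, 1.599, 0.002, 0.943, -0.08], TCP at [162.305, -706.598, 181.518] pointing down, gripper open.
Joint ranges: [-2.57, 2.57], [-0.35, 1.97], [-1.29, 1.29], [0.11, 2.56], [-1.05, 4.19], [0.11, 1.86], [-2.63, 2.63]. Speed limits (rad/s): [2.22, 2.22, 3.01, 3.01, 3.14, 3.14, 3.14].

### API

Orientations are given as a 3x3 rotation matrix whose columns are the frame's x, y, z axes.
In Python, from cell import manip gives the robot as it stands.
- The arm moves only by the shell command python3 -m crank 'ROWS' [OPENING] [FORCE]. ROWS is a JSON object of lists of equal length, an entry for each row: "xyz": the shift along the tool's x, y, z in cm, a list of three; "spin": the turn about the tool's z in rad. A call has exactly 8 rows; each row shifts and turns the commanded pose from where the row before left it, along the tool's axes as they then stand; what a row does not reach is not made up. A row lasts 1/12 s, in which the tool goes at most 41.7 mm and 7.16 degrees, less where a joint would pass 70% of its speed; a pose out of reach is approached as far as the arm can. A call is refused whole if a number of a shift passes 4.17 or a number of a turn 0.125, either way. A call with a gripper value outside its range is refused whole. OPENING is the closure, from -1 (fully open) to 1 (shut), set as the call begins (- or left out, the last holds). The fingers move at their own pace and stop on an object; FORCE is the grip in N (left out, the last holds). Time passes only in rows, so rows that do not move let the fingers close, or fill a call up. It gives the time, the measured TCP pose, the force, the opening and the grip force at its end, in the units of the state.
- manip.read_state(): the state, without advancing time (a new reading comes with each control period).
- manip.grab_frame(name): name is "side" or "top"; returns a dict with "img" (400x640x3 uint8, red, green, blue), "range_z" (400x640 float32, mm along the optical axis (not along the pixel's ray), 0 where there is no reading), "fx", "fy", "cx", "cy" (pixels), "extrinsics" (4x4, takes a point from camera to world coordinates). Camera axes: x right, y up, looking along -z (the intrinsics and any distortion apply to the point x, -y, -z); pixel columns grow to the right and rows downward; lengths in mm; the calibration is good to about 2 mm. A picture is of the moment at which its call begins.
- manip.hand_in(): hands the job in; it is judged then, once.
The state is a dict: "clock": time; "q": joint angles; "joint_velocities": joint speeds; "joint_efforts": joint torques, N m; "tcp_pos": TCP position; "eef_rot": TCP orientation; "wrist_force": force on the tool from outside, world axes, zero at the start; "moment": the same for the moment, N m; "grip_width": finger opening in mm; "gripper_force": force on a finger pad.
Only numpy, scipy, OpenCV 4.12 (cv2) and the standard library are available. Lean on these libraries where they do the work, as an engineer would, in place of code of your own. Each camera call takes 0.05 s, during which the arm holds its last target. There are 200 camera calls.

## Working session

There is one attempt and no reset: what is moved stays moved. The work goes in short steps, Python scripts to look and compute and a shell command to move; the robot and the scene stay as the last step left them, time stands still between calls to the robot, and variables do not carry over. Pictures are saved under pics/ and viewed, at most 10 in all, crops included, and the job is handed in when it is done.

```bash
mkdir -p pics; ls; python3 - <<'E'
from cell import manip
import cv2,numpy as np
s=manip.read_state();print(s['clock'],s['tcp_pos'],np.round(s['eef_rot'],3).tolist(),s['grip_width'],manip.grip_depth)
for n in('side','top'):
    f=manip.grab_frame(n);np.savez(f'pics/{n}0.npz',**f)
    cv2.imwrite(f'pics/{n}0.png',f['img'][:,:,::-1]);print(n,f['fx'],f['cx'],f['cy'],np.round(f['extrinsics'],3).tolist(),(f['range_z']>0).mean())
E
```

```text
pics
0.0 [ 162.10586429 -706.07792847  180.65121813] [[0.975, 0.224, -0.001], [0.224, -0.975, 0.001], [-0.0, -0.002, -1.0]] 93.07203528138395 18.8
side 376.10470041391005 318.9012915846925 198.40519177694594 [[0.998, -0.055, 0.036, 533.758], [0.063, 0.655, -0.753, -659.878], [0.018, 0.754, 0.657, 649.019], [0.0, 0.0, 0.0, 1.0]] 0.99569140625
top 406.16808990631245 323.64644473084405 199.97690650343137 [[0.007, 0.996, -0.093, 432.491], [-1.0, 0.005, -0.027, -25.195], [-0.026, 0.093, 0.995, 957.941], [0.0, 0.0, 0.0, 1.0]] 0.99605078125
```

View pics/side0.png

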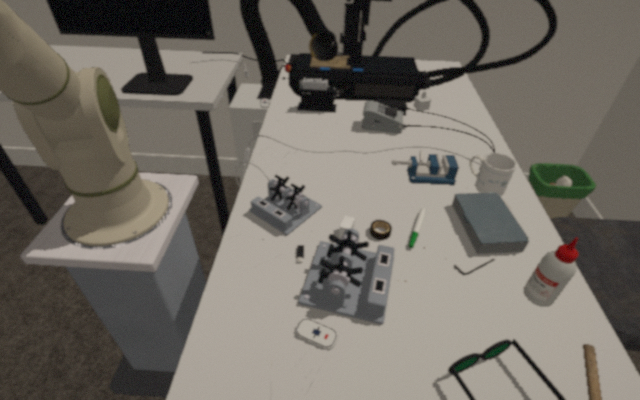

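View pics/top0.png

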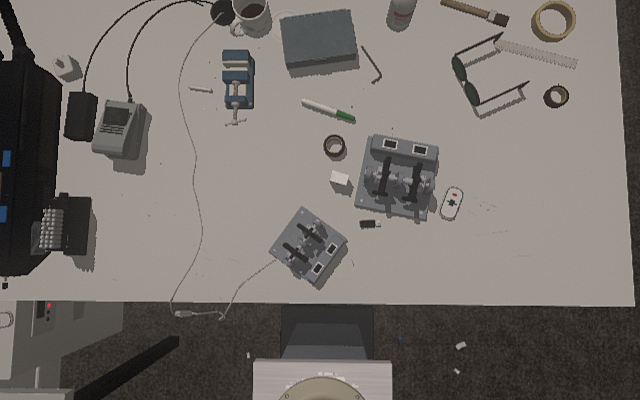

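The side view shows the larger counter around (345,275). In the top view it is around (398,178), turned slightly. Its register is at the back (top of the picture), and the spacer, USB stick, tape and remote lie around it. Next I'll zoom in and measure.

```bash
cat > h.py <<'E'
import numpy as np
def cloud(f):
    z=f['range_z'].astype(float);v,u=np.mgrid[:400,:640]
    P=np.stack([(u-f['cx'])/f['fx']*z,-(v-f['cy'])/f['fy']*z,-z],-1)
    E=f['extrinsics'];return P@E[:3,:3].T+E[:3,3]
E
python3 - <<'E'
import numpy as np,cv2
from h import *
T=np.load('pics/top0.npz');S=np.load('pics/side0.npz')
a=cv2.resize(T['img'][120:230,320:480],None,fx=5,fy=5,interpolation=2)
b=cv2.resize(S['img'][215:325,280:440],None,fx=5,fy=5,interpolation=2)
cv2.imwrite('pics/tc.png',a[:,:,::-1]);cv2.imwrite('pics/sc.png',b[:,:,::-1])
for n,f in(('top',T),('side',S)):
    P=cloud(f);z=P[...,2];print(n,'desk z',np.median(z[(abs(P[...,0]-600)<150)&(abs(P[...,1]+150)<250)]))
    # object region
    if n=='top': m=np.zeros((400,640),bool);m[125:225,350:442]=1
    else: m=np.zeros((400,640),bool);m[225:322,296:400]=1
    for lo,hi in((8,18),(45,58),(72,90),(95,120)):
        q=P[m&(z>lo)&(z<hi)&(P[...,0]>450)]
        r=cv2.minAreaRect(q[:,:2].astype(np.float32));print(lo,len(q),np.round(q.mean(0),1),np.round(r[0],1),np.round(r[1],1),round(r[2],1))
E
```

```text
top desk z 0.9169412054686745
8 2818 [ 554.5 -159.5   11.7] [ 572.9 -169.7] [211.3 201.9] 2.0
45 1219 [ 624.5 -179.7   50.8] [ 590.5 -172.5] [149.8 136.7] 78.3
72 706 [ 563.7 -167.4   80.7] [ 563.2 -168.3] [154.4  83. ] 80.0
95 62 [ 563.6 -167.7  107.8] [ 564.3 -167.4] [79.9  9.1] 78.6
side desk z -0.0243946447876624
8 2866 [ 562.6 -184.7   11.3] [ 573.4 -146.1] [225.2 259.1] 4.9
45 1502 [ 615.8 -190.4   50.3] [ 588.8 -177. ] [153.5 135.6] 78.6
72 887 [ 561.4 -179.    79.9] [ 562.5 -170. ] [152.1  82.9] 78.4
95 82 [ 562.2 -174.3  105.3] [ 562.6 -170.3] [80.5  8.8] 78.4
```

View pics/tc.png

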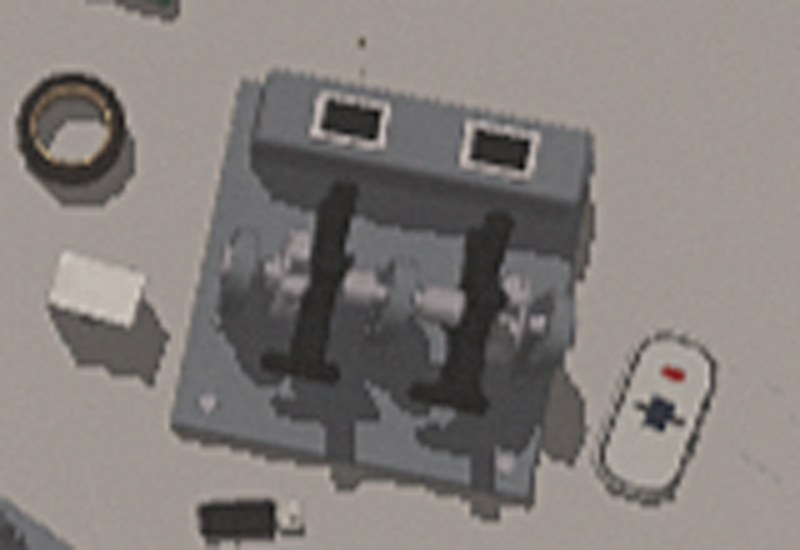

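View pics/sc.png

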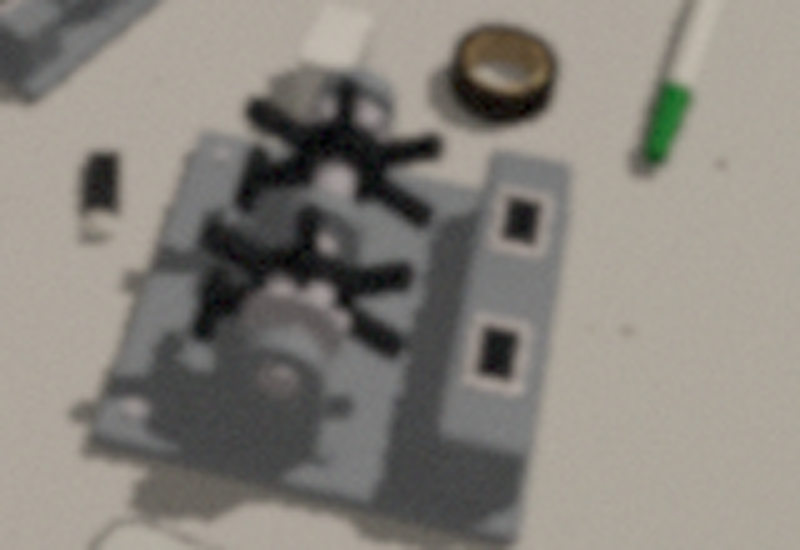

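The crops show both crossbars on the robot side: left at crop (300,365), right at (450,400). The side crop suggests they are on the lower lobes. I'll check their height from depth.

```bash
cat >> h.py <<'E'
C=np.array([563.4,-168.8]);X=np.array([.98,-.199]);Y=np.array([.199,.98])
def cf(P):
    d=P[...,:2]-C;return np.stack([d@X,d@Y,P[...,2]],-1)
E
python3 - <<'E'
import numpy as np
from h import *
for n in('top','side'):
    f=np.load(f'pics/{n}0.npz');Q=cf(cloud(f));dark=f['img'].max(-1)<55
    for nm,y0 in(('L',34),('R',-34)):
        d=abs(Q[...,1]-y0)
        for lab,m in(('wide',(d>9)&(d<20)),('thin',d<6)):
            q=Q[dark&m&(Q[...,2]>22)&(np.hypot(Q[...,0],Q[...,2]-64)>30)&(np.hypot(Q[...,0],Q[...,2]-64)<54)]
            a=np.degrees(np.arctan2(q[:,0],q[:,2]-64));print(n,nm,lab,len(q),np.histogram(a,bins=np.arange(-150,151,20))[0], np.round(np.median(q,0),1) if len(q) else '')
    m=(Q[...,2]>102)&(abs(Q[...,0])<15)
    for y0 in(34,-34):
        q=Q[m&(abs(Q[...,1]-y0)<12)];print('tip',len(q),np.round(q.mean(0),1),q[:,2].max().round(1))
E
```

```text
top L wide 24 [ 0 23  1  0  0  0  0  0  0  0  0  0  0  0  0] [-37.3  44.2  46.3]
top L thin 112 [ 0 16  0  0 32  4  0 24  0  1 34  0  0  1  0] [-3.4 35.1 87.2]
top R wide 25 [ 0 25  0  0  0  0  0  0  0  0  0  0  0  0  0] [-37.1 -22.8  45.5]
top R thin 121 [ 0 19  0  0 29  6  0 22  0  3 34  0  0  7  0] [ -3.  -32.   86.7]
tip 25 [  0.4  35.7 109.8] 113.7
tip 29 [ 1.000e-01 -3.190e+01  1.086e+02] 112.7
side L wide 17 [ 0 17  0  0  0  0  0  0  0  0  0  0  0  0  0] [-35.8  19.6  45.3]
side L thin 93 [ 0 25  0  0 22  0  0 15  0  0 11  0  0 20  0] [-23.9  30.2  81.4]
side R wide 27 [ 0 27  0  0  0  0  0  0  0  0  0  0  0  0  0] [-35.4 -46.   45.5]
side R thin 139 [ 0 34  0  0 40  0  0 16  0  0 23  0  1 25  0] [-25.6 -36.9  82.9]
tip 26 [ -0.4  30.9 108.1] 111.5
tip 31 [ -0.2 -37.3 108.2] 111.7
```

Both T bars are at −120°, so each wheel needs two clicks. I'll shut the gripper, align it with the counter yaw and approach.

```bash
python3 -m crank '{"xyz":[[0,0,0],[0,0,0],[0,0,0],[0,0,0],[1.0,-2.2,0],[1.5,-3.2,0],[1.5,-3.2,0],[1.5,-3.2,0]],"spin":[0.1065,0.1065,0.1065,0.1065,0,0,0,0]}' 1 20
python3 -m crank '{"xyz":[[1.5,-3.2,0],[1.5,-3.2,0],[1.5,-3.2,0],[1.5,-3.2,0],[1.5,-3.2,0],[1.5,-3.2,0],[1.5,-3.2,0],[1.5,-3.2,0]],"spin":[0,0,0,0,0,0,0,0]}'
cat > w.py <<'E'
from h import *;from cell import manip
s=manip.read_state();R=s['eef_rot'];print(s['clock'],'cf',cf(s['tcp_pos']).round(1),'yaw',np.degrees(np.arctan2(R[1][0],R[0][0])).round(2),s['grip_width'],np.round(s['wrist_force'],1))
E
python3 w.py
```

```text
clock: 0.77
tcp_pos: [240.1, -600.5, 181.0]
eef_rot: [[0.98, -0.2, -0.0], [-0.2, -0.98, 0.001], [-0.001, -0.001, -1.0]]
wrist_force: [0.4, 0.2, -0.1]
grip_width: 44.1
gripper_force: 0.0
clock: 1.43
tcp_pos: [408.8, -373.2, 181.4]
eef_rot: [[0.98, -0.199, -0.0], [-0.199, -0.98, 0.0], [-0.0, -0.0, -1.0]]
wrist_force: [-0.3, -0.5, -0.5]
grip_width: 0.3
gripper_force: 0.0
1.4333 cf [-110.8 -231.1  181.4] yaw -11.47 0.3245928253770789 [-0.3 -0.5 -0.5]
```

```bash
python3 -m crank '{"xyz":[[1.5,-3.3,0],[1.5,-3.3,0],[1.5,-3.3,0],[1.5,-3.3,0],[1.5,-3.3,0],[1.4,-3.4,0],[0,0,2.0],[0,0,2.5]],"spin":[0,0,0,0,0,0,0,0]}'
python3 w.py; python3 - <<'E'
from cell import manip;import cv2,numpy as np
ims=[]
for n,(a,b,c,d) in(('top',(120,230,340,480)),('side',(190,325,280,440))):
    f=manip.grab_frame(n);np.savez(f'pics/{n}1.npz',**f);ims.append(cv2.resize(f['img'][a:b,c:d],(400,400),interpolation=2))
cv2.imwrite('pics/c1.png',np.hstack(ims)[:,:,::-1])
E
```

```text
clock: 2.1
tcp_pos: [537.8, -194.9, 137.2]
eef_rot: [[0.981, -0.194, 0.004], [-0.194, -0.981, -0.0], [0.004, -0.001, -1.0]]
wrist_force: [-0.2, -1.6, 0.4]
grip_width: 0.4
gripper_force: 0.0
2.1 cf [-19.9 -30.7 137.2] yaw -11.18 0.3982401635187759 [-0.2 -1.6  0.4]
```

View pics/c1.png

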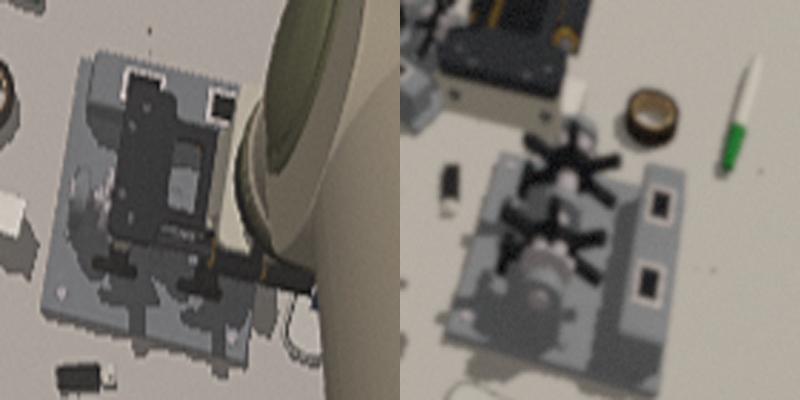

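The top view shows the gripper over the counter and the T bars unmoved. The side view shows the gripper's beige lower part around (500,110). I'll check where the TCP should project.

```bash
python3 - <<'E'
import numpy as np,cv2
from h import *
p=np.array([537.8,-194.9,137.2])
for n in('side','top'):
    f=np.load(f'pics/{n}1.npz');E=f['extrinsics'];
    img=f['img'][:,:,::-1].copy()
    for h in(0,84):
        c=E[:3,:3].T@(p+[0,0,h]-E[:3,3]);u=f['cx']+f['fx']*c[0]/-c[2];v=f['cy']-f['fy']*c[1]/-c[2];print(n,h,u,v,'rng',-c[2],f['range_z'][int(v),int(u)])
        cv2.circle(img,(int(u),int(v)),2,(0,0,255),-1)
    if n=='side':o=cv2.resize(img[60:310,230:430],(480,600),interpolation=2);cv2.imwrite('pics/c2.png',o)
    Q=cf(cloud(f));m=(Q[...,2]>125)&(Q[...,2]<200)&(abs(Q[...,0])<90)&(abs(Q[...,1])<110);
    q=Q[m];print(n,len(q),np.round(np.percentile(q,[2,50,98],axis=0),0).tolist() if len(q) else '')
E
```

```text
side 0 332.1901582807508 243.2568686229415 rng 686.2174530580705 856.6014
side 84 334.24373904112275 209.42628479680533 rng 631.0664049158062 521.33466
side 0 
top 0 418.4116253616669 186.29861942784916 rng 822.1576696808031 611.8352
top 84 427.93238600348445 180.45012313872803 rng 738.5511695875915 604.0405
top 0
```

View pics/c2.png

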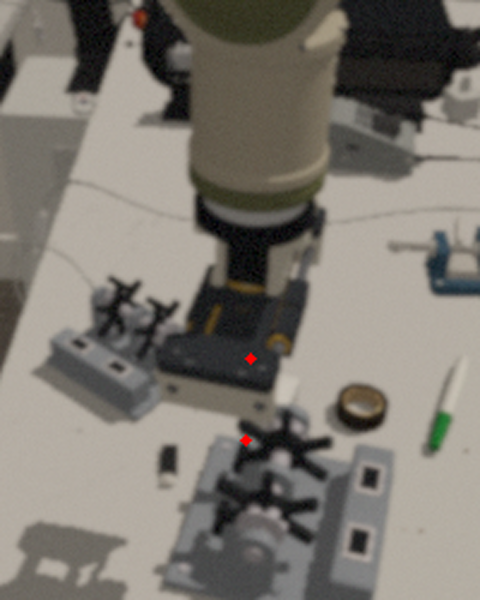

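The marker falls just under the gripper body, and the body hides the fingers, so this agrees. Now to lower the fingertip behind the right wheel's lobe.

```bash
python3 -m crank '{"xyz":[[0,0,0],[0,0.0,0],[0,0,0.8],[0,0,0.8],[0,0,0.8],[0,0,0.8],[0,0,0.7],[0,0,0]],"spin":[0,0,0,0,0,0,0,0]}'
python3 w.py
```

```text
clock: 2.87
tcp_pos: [534.1, -197.2, 95.8]
eef_rot: [[0.98, -0.199, -0.002], [-0.199, -0.98, 0.001], [-0.003, -0.0, -1.0]]
wrist_force: [0.2, -1.5, 0.1]
grip_width: 0.5
gripper_force: 0.0
2.8667 cf [-23.1 -33.7  95.8] yaw -11.47 0.5422094707509918 [ 0.2 -1.5  0.1]
```

```bash
python3 -m crank '{"xyz":[[0.5,0,0],[0.5,0,0],[0.5,0,0],[0.5,0,0],[0.5,0,0],[0.5,0,0],[0.3,0,0],[0.2,0,0]],"spin":[0,0,0,0,0,0,0,0]}'
python3 w.py; python3 - <<'E'
from cell import manip;import cv2,numpy as np
f=manip.grab_frame('side');np.savez('pics/side2.npz',**f)
cv2.imwrite('pics/c3.png',cv2.resize(f['img'][190:325,280:440],(640,540),interpolation=2)[:,:,::-1])
E
```

```text
clock: 3.53
tcp_pos: [569.8, -204.5, 97.5]
eef_rot: [[0.98, -0.199, 0.0], [-0.199, -0.98, -0.0], [0.0, -0.0, -1.0]]
wrist_force: [0.1, 0.4, -0.7]
grip_width: 0.5
gripper_force: 0.0
3.5333 cf [ 13.4 -33.7  97.5] yaw -11.46 0.47910848342251167 [ 0.1  0.4 -0.7]
```

View pics/c3.png

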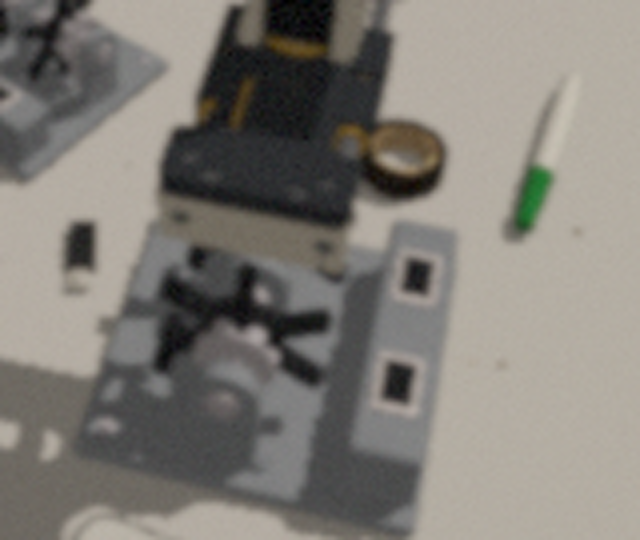

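The right wheel shows a lobe upright at (245,300) with nearly no force on the finger, so it has either clicked already or not moved. I'll check the T angle from depth.

```bash
cat > t.py <<'E'
import sys;from h import *
from cell import manip
def rep(n,f):
    Q=cf(cloud(f));dark=f['img'].max(-1)<55;r=np.hypot(Q[...,0],Q[...,2]-64);d0=Q[...,1]
    for nm,y0 in(('L',35),('R',-33)):
        d=abs(d0-y0)
        for lab,m in(('wide',(d>9)&(d<20)),('thin',d<6.5)):
            q=Q[dark&m&(Q[...,2]>22)&(r>30)&(r<54)];a=np.degrees(np.arctan2(q[:,0],q[:,2]-64))
            print(n,nm,lab,dict((int(k*10),int((np.round(a/10)==k).sum())) for k in np.unique(np.round(a/10))))
    q=Q[(abs(Q[...,0]-76)<14)&(abs(d0)<75)&(abs(Q[...,2]-51)<5)];print('housing',len(q),q.mean(0).round(1))
if __name__=='__main__':
    if len(sys.argv)>1: rep(sys.argv[1],np.load(sys.argv[1]))
    else:
        for n in('side','top'):rep(n,manip.grab_frame(n))
E
python3 t.py pics/side2.npz;python3 t.py pics/side0.npz
```

```text
pics/side2.npz L wide {-130: 1, -120: 12, -110: 1}
pics/side2.npz L thin {}
pics/side2.npz R wide {-120: 25, -110: 5}
pics/side2.npz R thin {-120: 10, -110: 19, -70: 1, -60: 23, -50: 13, -10: 2, 0: 15, 10: 1, 50: 16, 60: 9, 110: 6, 120: 14}
housing 853 [76.  -8.1 50.8]
pics/side0.npz L wide {-120: 13, -110: 4, 0: 1}
pics/side0.npz L thin {-120: 10, -110: 14, -60: 6, -50: 10, 0: 12, 50: 9, 60: 2, 110: 11, 120: 7}
pics/side0.npz R wide {-130: 1, -120: 22, -110: 6}
pics/side0.npz R thin {-120: 12, -110: 17, -60: 21, -50: 14, -10: 1, 0: 13, 10: 1, 50: 13, 60: 10, 110: 10, 120: 14}
housing 855 [76.1 -8.  50.8]
```

```bash
python3 - <<'E'
import numpy as np
from h import *
f=np.load('pics/side2.npz');E=f['extrinsics'];p=np.array([569.8,-204.5,97.5])
c=E[:3,:3].T@(p-E[:3,3]);u=f['cx']+f['fx']*c[0]/-c[2];v=f['cy']-f['fy']*c[1]/-c[2];print(u,v,-c[2])
print('crop',(u-280)*4,(v-190)*4)
Q=cf(cloud(f))
for uu,vv in((362,257),(360,256),(358,254),(364,256),(330,250),(345,252)):print(uu,vv,Q[vv,uu].round(0),f['range_z'][vv,uu].round())
print(np.round(E-np.load('pics/side0.npz')['extrinsics'],2).max())
E
```

```text
348.21594672010747 262.4205630879203 703.9010130734157
crop 272.86378688042987 289.6822523516812
362 257 [  43. -119.  220.] 556.0
360 256 [  40. -119.  222.] 555.0
358 254 [  37. -120.  226.] 552.0
364 256 [  46. -120.  224.] 551.0
330 250 [  -5. -120.  222.] 562.0
345 252 [  17. -119.  223.] 558.0
0.0
```

```bash
python3 - <<'E'
import numpy as np
from h import *
for n in('side1','side2','top1'):
    f=np.load(f'pics/{n}.npz');Q=cf(cloud(f));m=(Q[...,2]>120)&(Q[...,2]<420)&(abs(Q[...,0])<150)&(abs(Q[...,1]+33)<130);q=Q[m]
    print(n,len(q));
    for lo in range(120,420,20):
        s=q[(q[:,2]>=lo)&(q[:,2]<lo+20)]
        if len(s)>3:print(lo,len(s),s.min(0).round(0),s.max(0).round(0))
E
```

```text
side1 6219
240 179 [ -58. -119.  252.] [ 12.  53. 260.]
260 1122 [ -60. -125.  260.] [ 12.  52. 280.]
280 1698 [ -59. -128.  280.] [ 12.  61. 300.]
300 350 [-46. -50. 300.] [ -0. -15. 320.]
320 179 [-58. -51. 320.] [ 11.   0. 340.]
340 665 [-61. -71. 340.] [ 14.   0. 360.]
360 488 [-61. -74. 360.] [ 17. -26. 380.]
380 756 [-64. -74. 380.] [ 17. -23. 400.]
400 782 [-59. -73. 400.] [ 15. -30. 420.]
side2 6963
200 21 [ -23. -120.  218.] [ 45.  43. 220.]
220 639 [ -23. -122.  220.] [ 48.  50. 240.]
240 1089 [ -24. -130.  240.] [ 48.  51. 260.]
260 1260 [ -23. -130.  260.] [ 48.  56. 280.]
280 178 [-21. -52. 280.] [ 47. -38. 300.]
300 500 [-25. -73. 300.] [ 50. -28. 320.]
320 312 [-26. -75. 320.] [ 53. -40. 340.]
340 732 [-28. -77. 340.] [ 53. -24. 360.]
360 692 [-25. -74. 360.] [ 51. -35. 380.]
380 748 [-25. -75. 380.] [ 51. -36. 400.]
400 792 [-25. -74. 400.] [ 51. -33. 420.]
top1 2248
260 186 [-57. -61. 263.] [ 11.  57. 280.]
280 366 [-57. -58. 280.] [ 14.  65. 300.]
300 948 [-56.   6. 300.] [ 14.  65. 320.]
320 63 [-56. -19. 320.] [  3.  12. 340.]
340 397 [-59. -33. 340.] [ 15.  12. 359.]
360 31 [-62. -29. 360.] [  0.  12. 380.]
380 180 [-62. -30. 380.] [  2.  12. 400.]
400 77 [-48.  -1. 400.] [-12.  10. 420.]
```

```bash
python3 - <<'E'
import numpy as np
from h import *
f=np.load('pics/side2.npz');g=np.load('pics/side0.npz');Q=cf(cloud(f));Q0=cf(cloud(g))
for v in range(244,272,2):
    print(v,[tuple(Q[v,u].round(0).astype(int).tolist()) for u in(336,342,348,354)], f['img'][v,348],g['img'][v,348],Q0[v,348].round(0))
E
```

```text
244 [(4, -126, 244), (13, -126, 247), (22, -127, 251), (30, -128, 254)] [85 81 74] [11 18 19] [ 1. 28. 80.]
246 [(3, -120, 233), (13, -125, 242), (22, -127, 246), (30, -125, 247)] [115 107  95] [41 40 40] [ 2. 28. 73.]
248 [(3, -119, 228), (12, -120, 231), (21, -120, 234), (31, -126, 244)] [113 105  95] [116 110 108] [ 3. 26. 70.]
250 [(4, -120, 225), (13, -120, 227), (22, -119, 229), (30, -120, 233)] [112 107  93] [157 151 148] [ 4. 21. 70.]
252 [(4, -120, 220), (13, -120, 223), (22, -119, 225), (31, -120, 228)] [113 110  99] [156 149 149] [ 5. 14. 72.]
254 [(-26, 54, 11), (-5, -2, 80), (22, -119, 220), (31, -120, 225)] [124 119 110] [135 132 131] [ 7.  2. 79.]
256 [(-17, 1, 67), (0, -33, 110), (8, 0, 76), (31, -120, 220)] [129 128 128] [123 125 123] [ 8. -2. 78.]
258 [(-15, -4, 67), (1, -37, 110), (9, -6, 77), (14, 55, 9)] [101 101 103] [96 96 97] [ 9. -6. 76.]
260 [(-15, -6, 63), (2, -40, 109), (9, -5, 70), (15, 49, 9)] [79 79 81] [76 72 76] [ 9. -6. 71.]
262 [(-15, -6, 56), (3, -40, 102), (9, -5, 64), (16, 43, 10)] [78 79 80] [79 79 78] [10. -6. 65.]
264 [(-10, -31, 82), (3, -38, 95), (10, -6, 59), (18, 37, 11)] [87 84 83] [82 78 78] [10. -5. 58.]
266 [(-9, -36, 82), (3, -40, 91), (10, -5, 51), (19, 30, 12)] [72 71 71] [71 69 69] [10. -6. 53.]
268 [(-8, -39, 80), (3, -39, 84), (14, -32, 79), (25, -33, 84)] [43 41 43] [38 38 37] [ 14. -31.  78.]
270 [(-7, -44, 80), (4, -42, 82), (15, -36, 78), (26, -36, 82)] [32 36 31] [29 30 28] [ 15. -36.  78.]
```

The wheel hasn't moved, and nothing is visible where the reported fingertip should be. The gripper body also sits about 36 mm higher than the text implies, so the tip is really higher than reported. I'll raise the arm and look at the fingers directly.

```bash
python3 -m crank '{"xyz":[[0,0,-2],[0,0,-4],[0,0,-4],[0,0,-4],[0,0,-4],[0,0,-2],[0,0,0],[0,0,0]],"spin":[0,0,0,0,0,0,0,0]}'
python3 w.py; python3 - <<'E'
from cell import manip;import cv2,numpy as np
f=manip.grab_frame('side');np.savez('pics/side3.npz',**f)
from h import *
s=manip.read_state();p=np.array(s['tcp_pos']);E=f['extrinsics'];c=E[:3,:3].T@(p-E[:3,3]);u=f['cx']+f['fx']*c[0]/-c[2];v=f['cy']-f['fy']*c[1]/-c[2];print(u,v,(u-260)*4,(v-140)*4)
cv2.imwrite('pics/c4.png',cv2.resize(f['img'][140:290,260:420],(640,600),interpolation=2)[:,:,::-1])
E
```

```text
clock: 4.25
tcp_pos: [569.5, -204.6, 298.6]
eef_rot: [[0.98, -0.199, 0.002], [-0.199, -0.98, -0.0], [0.002, 0.0, -1.0]]
wrist_force: [-0.5, -0.6, -0.6]
grip_width: 0.3
gripper_force: 0.0
4.25 cf [ 13.1 -33.9 298.6] yaw -11.48 0.3084337187458468 [-0.5 -0.6 -0.6]
356.58221415039407 178.13786811575346 386.32885660157626 152.55147246301385
```

View pics/c4.png

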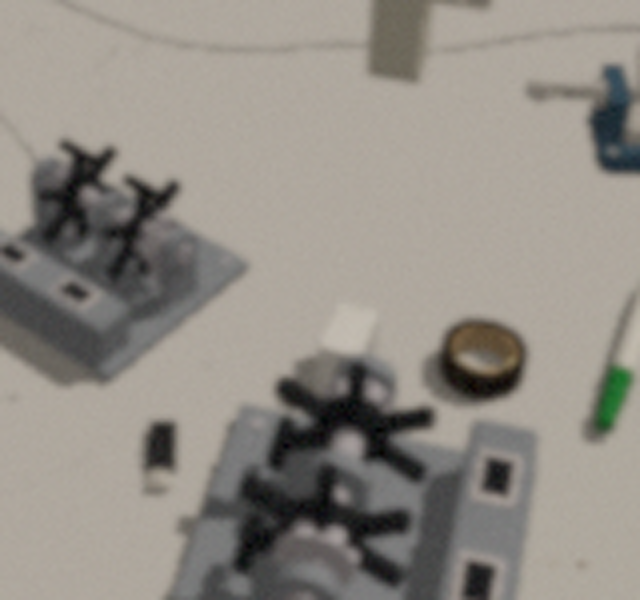

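The fingertip's lower end is at crop (395,78), against a predicted (386,152). I'll measure it from depth.

```bash
python3 - <<'E'
import numpy as np
from h import *
f=np.load('pics/side3.npz');Q=cf(cloud(f))
m=np.zeros((400,640),bool);m[128:162,340:375]=1;m&=(Q[...,2]>200)&(abs(Q[...,1]+33)<40)
q=Q[m];print(len(q))
for lo in range(300,400,6):
    s=q[(q[:,2]>=lo)&(q[:,2]<lo+6)]
    if len(s):print(lo,len(s),s.min(0).round(1),np.median(s,0).round(1),s.max(0).round(1))
E
```

```text
306
330 2 [  7.9 -39.6 335.1] [ 12.2 -39.3 335.4] [ 16.6 -38.9 335.6]
336 21 [  3.7 -45.9 336.3] [ 17.1 -41.8 339.2] [ 21.  -24.9 342. ]
342 35 [  2.7 -50.2 342.2] [ 13.2 -48.2 345.9] [ 21.1 -25.9 347.8]
348 51 [  2.9 -50.7 348. ] [ 12.9 -48.7 350.8] [ 21.1 -21.6 353.8]
354 55 [  3.6 -51.1 354. ] [ 13.7 -49.1 356.5] [ 21.  -25.  359.9]
360 53 [  3.  -51.1 360. ] [ 11.7 -49.4 362.8] [ 21.  -28.  365.9]
366 51 [  2.8 -52.4 366.1] [ 12.7 -50.  369. ] [ 21.  -40.7 371.9]
372 38 [  3.8 -51.8 372.1] [ 12.4 -50.5 374.2] [ 20.6 -48.6 377.1]
```

The real tip is about 37 mm above the reported TCP, and the x and y readings are right. For the tip to be at 96 mm, the reported z must be 59. I'm going back behind the lobe and down.

```bash
python3 -m crank '{"xyz":[[-1.7,0,2],[-1.8,0,3.5],[0,0,3.7],[0,0,3.8],[0,0,3.5],[0,0,2.5],[0,0,0.8],[0,0,0]],"spin":[0,0,0,0,0,0,0,0]}'
python3 w.py
python3 -m crank '{"xyz":[[0,0,0],[0,0,0.8],[0,0,0.8],[0,0,0.8],[0,0,0.8],[0,0,0.8],[0,0,0],[0,0,0]],"spin":[0,0,0,0,0,0,0,0]}'
python3 w.py
```

```text
clock: 4.97
tcp_pos: [532.6, -196.8, 96.4]
eef_rot: [[0.98, -0.199, -0.006], [-0.199, -0.98, 0.002], [-0.007, -0.0, -1.0]]
wrist_force: [-0.8, -0.2, 0.3]
grip_width: 0.3
gripper_force: 0.0
4.9667 cf [-24.6 -33.6  96.4] yaw -11.47 0.28947326318353545 [-0.8 -0.2  0.3]
clock: 5.63
tcp_pos: [534.6, -197.4, 58.9]
eef_rot: [[0.98, -0.199, -0.001], [-0.199, -0.98, 0.0], [-0.001, -0.0, -1.0]]
wrist_force: [0.1, 0.4, 0.2]
grip_width: 0.4
gripper_force: 0.0
5.6333 cf [-22.6 -33.8  58.9] yaw -11.47 0.35952811823274267 [0.1 0.4 0.2]
```

```bash
python3 -m crank '{"xyz":[[0.4,0,0],[0.5,0,0],[0.5,0,0],[0.5,0,0],[0.5,0,0],[0.5,0,0],[0.4,0,0],[0.2,0,0]],"spin":[0,0,0,0,0,0,0,0]}'
python3 w.py;python3 - <<'E'
from cell import manip;import numpy as np
f=manip.grab_frame('side');np.savez('pics/side4.npz',**f)
import t;t.rep('side',f)
E
```

```text
clock: 6.3
tcp_pos: [571.0, -204.8, 59.7]
eef_rot: [[0.98, -0.199, 0.002], [-0.199, -0.98, -0.0], [0.002, 0.0, -1.0]]
wrist_force: [0.8, -0.7, 0.4]
grip_width: 0.9
gripper_force: 0.0
6.3 cf [ 14.6 -33.7  59.7] yaw -11.46 0.8693796136932709 [ 0.8 -0.7  0.4]
side L wide {}
side L thin {}
side R wide {-120: 1, -110: 1, -60: 13}
side R thin {-120: 11, -110: 12, 110: 14, 120: 8}
housing 852 [76.  -8.1 50.8]
```

The right wheel clicked and its T is now at −60°. Next I lift, go back and down, then do the second click.

```bash
python3 -m crank '{"xyz":[[0,0,-1.0],[0,0,-2.0],[0,0,-1.5],[0,0,0],[-1.2,0,0],[-1.2,0,0],[-1.1,0,0],[0,0,0]],"spin":[0,0,0,0,0,0,0,0]}'
python3 w.py; python3 t.py
python3 -m crank '{"xyz":[[0,0,0],[0,0,0.8],[0,0,1],[0,0,1],[0,0,1],[0,0,0.7],[0,0,0],[0,0,0]],"spin":[0,0,0,0,0,0,0,0]}'
python3 w.py
```

```text
clock: 7.02
tcp_pos: [532.4, -197.2, 104.5]
eef_rot: [[0.98, -0.199, -0.002], [-0.199, -0.98, 0.0], [-0.002, -0.0, -1.0]]
wrist_force: [-0.1, -0.6, 0.5]
grip_width: 0.2
gripper_force: 0.0
7.0167 cf [-24.7 -34.  104.5] yaw -11.5 0.24149717918143979 [-0.1 -0.6  0.5]
side L wide {-130: 1, -120: 13, -110: 4, 60: 1}
side L thin {-110: 2, 0: 9, 50: 7, 60: 4, 110: 6, 120: 12}
side R wide {-60: 23, -50: 4, 50: 1}
side R thin {-120: 11, -110: 13, -60: 23, -50: 18, -10: 1, 0: 14, 10: 1, 50: 16, 60: 10, 110: 12, 120: 7}
housing 856 [76.1 -8.3 50.8]
top L wide {-120: 11, -110: 13}
top L thin {-120: 11, -110: 6, -60: 1}
top R wide {-60: 13, -50: 9}
top R thin {-120: 6, -110: 4, -60: 7}
housing 590 [76.6 17.6 51.5]
clock: 7.78
tcp_pos: [534.6, -197.4, 58.7]
eef_rot: [[0.98, -0.199, -0.001], [-0.199, -0.98, 0.0], [-0.002, -0.0, -1.0]]
wrist_force: [-0.3, 0.3, -0.0]
grip_width: 0.8
gripper_force: 0.0
7.7833 cf [-22.6 -33.8  58.7] yaw -11.47 0.7697437639661757 [-0.3  0.3 -0. ]
```

```bash
python3 -m crank '{"xyz":[[0.4,0,0],[0.5,0,0],[0.5,0,0],[0.5,0,0],[0.5,0,0],[0.5,0,0],[0.4,0,0],[0.2,0,0]],"spin":[0,0,0,0,0,0,0,0]}'
python3 w.py
python3 -m crank '{"xyz":[[0,0,-1.0],[0,0,-2.0],[0,0,-1.5],[0,-1.0,0],[-1.2,-1.9,0],[-1.2,-1.9,0],[-1.1,-1.9,0],[0,-0.1,0]],"spin":[0,0,0,0,0,0,0,0]}'
python3 w.py; python3 t.py
```

```text
clock: 8.45
tcp_pos: [571.0, -204.7, 59.7]
eef_rot: [[0.98, -0.199, 0.002], [-0.199, -0.98, -0.0], [0.002, 0.0, -1.0]]
wrist_force: [0.2, -0.4, -0.2]
grip_width: 0.5
gripper_force: 0.0
8.45 cf [ 14.6 -33.7  59.7] yaw -11.45 0.529336147994104 [ 0.2 -0.4 -0.2]
clock: 9.12
tcp_pos: [547.1, -125.9, 104.4]
eef_rot: [[0.981, -0.194, -0.001], [-0.194, -0.981, 0.002], [-0.002, -0.002, -1.0]]
wrist_force: [0.1, -0.4, -1.2]
grip_width: 0.2
gripper_force: 0.0
9.1167 cf [-24.5  38.8 104.4] yaw -11.21 0.21337971180997461 [ 0.1 -0.4 -1.2]
side L wide {-120: 12, -110: 4}
side L thin {-120: 5, -110: 11, -60: 13, -50: 7, 0: 9, 50: 8, 60: 5, 110: 7, 120: 7}
side R wide {-60: 1, -10: 3, 0: 27, 10: 1, 60: 1}
side R thin {-120: 6, -110: 15, -60: 24, -50: 9, 0: 19, 10: 1, 50: 16, 60: 11, 110: 4, 120: 14}
housing 851 [76.  -7.9 50.8]
top L wide {-120: 8, -110: 5}
top L thin {-120: 4, -110: 9, -60: 2}
top R wide {}
top R thin {}
housing 0 [nan nan nan]t.py:10: RuntimeWarning: Mean of empty slice.
  q=Q[(abs(Q[...,0]-76)<14)&(abs(d0)<75)&(abs(Q[...,2]-51)<5)];print('housing',len(q),q.mean(0).round(1))
  ret = um.true_divide(
```

The right wheel is home at 0°. Now the left wheel.

```bash
python3 -m crank '{"xyz":[[0,0,0],[0,0,0.8],[0,0,1],[0,0,1],[0,0,1],[0,0,0.7],[0,0,0],[0,0,0]],"spin":[0,0,0,0,0,0,0,0]}'
python3 w.py
python3 -m crank '{"xyz":[[0.4,0,0],[0.5,0,0],[0.5,0,0],[0.5,0,0],[0.5,0,0],[0.5,0,0],[0.4,0,0],[0.2,0,0]],"spin":[0,0,0,0,0,0,0,0]}'
python3 w.py
python3 -m crank '{"xyz":[[0,0,-1.0],[0,0,-2.0],[0,0,-1.5],[0,0,0],[-1.2,0,0],[-1.2,0,0],[-1.1,0,0],[0,0,0]],"spin":[0,0,0,0,0,0,0,0]}'
python3 w.py; python3 t.py 2>/dev/null
```

```text
clock: 9.88
tcp_pos: [548.0, -131.0, 58.7]
eef_rot: [[0.98, -0.199, -0.002], [-0.199, -0.98, 0.0], [-0.002, 0.0, -1.0]]
wrist_force: [0.1, 0.8, 0.4]
grip_width: 0.1
gripper_force: 0.0
9.8833 cf [-22.6  34.   58.7] yaw -11.48 0.11961606727757469 [0.1 0.8 0.4]
clock: 10.55
tcp_pos: [584.5, -138.1, 59.7]
eef_rot: [[0.98, -0.199, 0.002], [-0.199, -0.98, -0.0], [0.002, -0.0, -1.0]]
wrist_force: [0.5, 0.3, 0.8]
grip_width: 0.7
gripper_force: 0.0
10.55 cf [14.6 34.3 59.7] yaw -11.46 0.6977212090007469 [0.5 0.3 0.8]
clock: 11.22
tcp_pos: [546.1, -130.6, 104.5]
eef_rot: [[0.98, -0.199, -0.002], [-0.199, -0.98, 0.0], [-0.002, 0.0, -1.0]]
wrist_force: [0.4, -0.1, -1.0]
grip_width: 0.6
gripper_force: 0.0
11.2167 cf [-24.6  34.  104.5] yaw -11.48 0.5985985301401561 [ 0.4 -0.1 -1. ]
side L wide {-120: 1, -110: 1, -60: 9, -50: 2, 50: 1}
side L thin {-120: 5, -110: 5, -60: 13, -50: 13, 0: 9, 50: 8, 60: 7, 110: 8, 120: 8}
side R wide {-60: 1, -10: 4, 0: 33, 10: 1}
side R thin {-120: 8, -110: 17, -60: 17, -50: 14, 0: 17, 10: 1, 50: 13, 60: 13, 110: 6, 120: 13}
housing 854 [76.  -8.1 50.8]
top L wide {-60: 4}
top L thin {-120: 4, -110: 6, -60: 5}
top R wide {}
top R thin {}
housing 16 [73.8 73.3 50.5]
```

Left T is at −60°; one more click, then withdraw high and back.

```bash
python3 -m crank '{"xyz":[[0,0,0],[0,0,0.8],[0,0,1],[0,0,1],[0,0,1],[0,0,0.7],[0,0,0],[0,0,0]],"spin":[0,0,0,0,0,0,0,0]}' >/dev/null
python3 w.py
python3 -m crank '{"xyz":[[0.4,0,0],[0.5,0,0],[0.5,0,0],[0.5,0,0],[0.5,0,0],[0.5,0,0],[0.4,0,0],[0.2,0,0]],"spin":[0,0,0,0,0,0,0,0]}' >/dev/null
python3 w.py
python3 -m crank '{"xyz":[[0,0,-1.0],[0,0,-2.0],[0,0,-2.5],[0,0,-3.5],[0,0,-3.5],[0,0,-3.0],[0,0,-1],[0,0,0]],"spin":[0,0,0,0,0,0,0,0]}' >/dev/null
python3 -m crank '{"xyz":[[-1,-1,0],[-2,-3,0],[-2,-3,0],[-2,-3,0],[-2,-3,0],[-1,-3,0],[0,-1,0],[0,0,0]],"spin":[0,0,0,0,0,0,0,0]}' >/dev/null
python3 w.py; python3 t.py 2>/dev/null
python3 - <<'E'
from cell import manip;import cv2,numpy as np
ims=[]
for n,(a,b,c,d) in(('top',(110,230,320,480)),('side',(210,350,280,440))):
    f=manip.grab_frame(n);ims.append(cv2.resize(f['img'][a:b,c:d],(400,400),interpolation=2))
cv2.imwrite('pics/c5.png',np.hstack(ims)[:,:,::-1])
E
```

```text
11.9833 cf [-22.6  34.1  58.7] yaw -11.47 0.5971084826081378 [ 0.3  0.1 -0. ]
12.65 cf [14.6 34.3 59.7] yaw -11.46 0.39514671407651186 [-0.6 -0.2 -0.3]
13.9833 cf [-89.3 207.4 223. ] yaw -11.15 0.3766819259777821 [ 0.6  0.2 -0.8]
side L wide {-10: 1, 0: 14, 10: 1, 60: 1, 120: 2}
side L thin {-130: 1, -120: 1, -110: 7, -60: 11, -50: 8, 0: 14, 10: 1, 50: 9, 60: 5, 110: 8, 120: 7}
side R wide {-120: 1, -60: 2, -10: 4, 0: 33, 10: 1}
side R thin {-120: 7, -110: 18, -70: 1, -60: 13, -50: 15, 0: 19, 10: 1, 50: 14, 60: 17, 110: 9, 120: 14}
housing 853 [76.  -7.8 50.8]
top L wide {0: 27}
top L thin {-120: 9, -110: 6, -60: 15, -50: 26, -10: 5, 0: 25, 10: 2, 50: 26, 60: 12, 110: 1, 120: 1}
top R wide {-10: 1, 0: 28}
top R thin {-170: 1, -120: 8, -110: 14, -60: 14, -50: 27, -10: 3, 0: 23, 10: 1, 50: 17, 60: 24, 110: 8, 120: 2}
housing 793 [75.6  0.7 51.4]
```

View pics/c5.png

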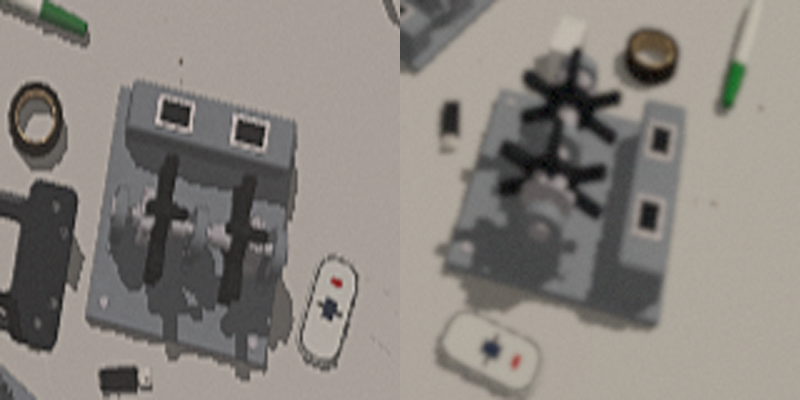

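The T bars stand upright on both wheels, at top-view (168,213) and (245,235). The counter and the things around it haven't moved, and the gripper is clear.

```bash
python3 -c "
from cell import manip;print(manip.hand_in())"
```

```text
the job is handed in; nothing more can be done
None
```

I turned both thumbwheels forward two clicks each, and each T lobe now stands upright in its home click; the counter and the things around it haven't moved, and I handed the job in at about 14 s.

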